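Air the soap box with its lid lever

ROBOT

A 6-joint arm with a two-finger parallel gripper is mounted at the origin on the work surface. World frame = base frame: x ahead of the robot, y to its left, z up, the work surface at z = 0. Lengths are in m, angles in rad, forces in N, time in s.
With the tool pointing down it reaches from about 0.3 to 0.875 m from the base axis. Payload 6.4 kg.
Tool frame: the origin (TCP) lies midway between the tips of the shut fingers; the grasp point (between the pads) lies 19 mm behind it; z points along the fingers, y is the line along which they close (so a half turn about z gives the same grasp; the last joint's range is limited). The gripper opens to 85 mm and grips with 20 to 120 N. Pads are 22 mm wide; open, the fingers measure 114 mm over their backs; the gripper's body (76 mm by 85 mm) begins 54 mm behind the grasp point. The pads swing forward as they close: fully open they stand 13 mm farther back than shut.
Start: joints at [-1.376, 0.181, 1.607, -0, 1.354, -0.206], TCP at [0.224, -0.529, 0.231] pointing down, gripper open.
Joint ranges: [-2.99, 2.99], [-0.89, 2.07], [0.3, 2.58], [-1.14, 4.28], [0, 2.63], [-3.12, 3.12]. Speed limits (rad/s): [2.57, 2.57, 3.01, 3.14, 3.14, 3.14].

INTERFACE

Orientations are given as a unit quaternion [w, x, y, z].
In Python, from bench import ctrl gives the robot as it stands. The module is installed in compiled form; this text tells all that it offers.
- The arm moves only by the tool move_arm, never from a script. Its argument "plan" is one flat list of numbers, 6 for each row, row after row: the shift along the world's x, y, z in units of 50 mm (1.0 is 50 mm), then the turn, a rotation vector about the world's x, y, z in rad. A call has 1 to 10 rows; each row is the pose to reach, as a shift and turn from the pose commanded when the call began; what a row does not reach only later rows make up. A row lasts 1/8 s, in which the tool goes at most 62.5 mm and 10.7 degrees, less where a joint would pass 70% of its speed; a pose out of reach is approached as far as the arm can. A call with a gripper value outside its range is refused whole. "grip" is the finger opening in mm, from 0 to 85.4, set as the call begins (left out, the last holds). The fingers move at their own pace and stop on an object; the grip force is fixed at half the most. Time passes only in rows, so rows that repeat a pose let the fingers close. It gives the time, the measured TCP pose, the force, the opening and the grip force at its end, in the units of the state.
- ctrl.get_obs(): the state, without advancing time (a new reading comes with each control period).
- ctrl.camera(name): name is "scene" or "top" or "wrist"; returns a dict with "pixels" (400x640x3 uint8, red, green, blue), "fx", "fy", "cx", "cy" (pixels), "dist_coeffs" ([k1, k2, p1, p2, k3] as OpenCV has them; the pictures are not rectified), "origin" and "attitude" of the camera in the world. Camera axes: x right, y down, z forward; pixel columns grow to the right and rows downward; lengths in m; the calibration is good to about 2 mm. A picture is of the moment at which its call begins. There is no depth.
- ctrl.hand_in(): hands the job in; it is judged then, once.
The state is a dict: "time_s": time; "q": joint angles; "dq": joint speeds; "joint_efforts": joint torques, N m; "eef_pos": TCP position; "eef_rot": TCP orientation; "wrist_force": force on the tool from outside, world axes, zero at the start; "torque": the same for the moment, N m; "opening": opening from 0.0 (shut) to 1.0 (fully open); "grasp_force": force on a finger pad.
Only numpy, scipy, OpenCV 4.12 (cv2) and the standard library are available. Lean on these libraries where they do the work, as an engineer would, in place of code of your own. Each camera call takes 0.05 s, during which the arm holds its last target. There are 200 camera calls.

TASK

The long, low soap box needs airing: press its front lever all the way down so that the lid stands wide open, keep it there for about three seconds, then let the lever up slowly so that the lid comes down gently and shuts without slamming, and move clear. Work only by pressing the lever with the fingers: do not touch the lid, do not open the taller, square cotton box, and leave the tumbler, brush stand and tongue cleaner where they are.

Things in the scene. Friction and masses are not known exactly. Their poses are not given: they have to be found in the camera images.
- soap_box: the soap box: the longer and lower of two lidded boxes, white plastic, 95 x 150 x 66 mm (front-back x side-side x height of rim). Fixed. Origin: centre of underside; x from front (lever) to back (lid hinge), y along the front, z up. Lever hinge axis: along y, 53.5 mm in front of the origin, 44 mm above the shelf. Lid angle = 2.6 x lever angle (hidden link).
- soap_press (a point): middle of the top face of the soap box's lever, 62 mm out from the lever hinge axis, 2.5 mm above it; moves with the lever; x axis along the lever towards the box. Lever: steel strip 36 mm wide, 5 mm thick, reaching 78 mm out from its axis; level at rest, top 46.5 mm above the shelf; this point sinks about 27 mm at full press.
- soap_lever (a joint): angle of the soap box's lever, rad: 0 = level, at rest (lid shut), 0.45 = pressed fully down against its stop (lid wide open at 1.17). Light spring and lid weight push it back up by themselves; pressing takes about 3 to 6 N at the press point, until the firm stop. A broad fingertip bears on the edge nearer the box as the lever tilts, so the stop comes up to 5 mm earlier. If let go it flies up and the lid slams.
- soap_lid_angle (a joint): angle of the soap box's lid, rad: 0 = shut, 1.17 = wide open; it swings up about the far (back) rim. Lightly damped: it falls shut at 5 to 6 rad/s when let go (that is a slam); a gentle closing takes some 2 s.
- soap_lid: the soap box's lid, a white plastic plate 95 x 150 mm, 8 mm above the rim when shut. Origin: middle of its hinge at the back rim, 66 mm above the shelf; the plate runs 95 mm from there along its -x axis.
- cotton_box: the cotton box, to be left shut: the taller, square box of the same make, white plastic, 85 x 85 x 110 mm (front-back x side-side x height of rim). Fixed. Origin: centre of underside; x from front (lever) to back (lid hinge), y along the front, z up. Lever hinge axis: along y, 48.5 mm in front of the origin, 44 mm above the shelf. Lid angle = 2.6 x lever angle (hidden link).
- cotton_press (a point): middle of the top face of the cotton box's lever, 62 mm out from the lever hinge axis, 2.5 mm above it; moves with the lever; x axis along the lever towards the box. Lever: steel strip 36 mm wide, 5 mm thick, reaching 78 mm out from its axis; level at rest, top 46.5 mm above the shelf; this point sinks about 27 mm at full press.
- cotton_lid_angle (a joint): angle of the cotton box's lid, rad: 0 = shut; to stay shut.
- tumbler: open steel tumbler, 74 mm across the rim, 105 mm tall, standing loose. Origin: centre of its underside.
- brush_stand: dark hard-silicone toothbrush stand with five slots, 50 x 130 mm, 80 mm tall, two toothbrushes in it reaching 180 mm. Loose. Origin: centre of its underside; y along its length.
- tongue_cleaner: orange plastic tongue cleaner lying flat, 155 mm long, 45 mm wide at the loop, 9 mm thick. Loose. Origin: on the shelf near mid-length; x along it towards the loop.

How it is judged:
By the outcome, as a careful person would: the job done as asked, in the order asked, and still so for the second after the job is handed in, with the robot touching nothing.
It also fails if it takes over 48 s, if anything falls off the work surface, if the arm or the gripper's body presses on something with over 40 N, if the wrist force passes 120 N, or if a joint passes its speed limit or range.

## Working session

There is one attempt and no reset: what is moved stays moved. The work goes in short steps, Python scripts to look and compute and a tool call to move; the robot and the scene stay as the last step left them, time stands still between calls to the robot, and variables do not carry over. Pictures are saved under pics/ and viewed, at most 10 in all, crops included, and the job is handed in when it is done.

Besides the shell and the picture viewer there is one more tool, called after "Emit:" as name(argument=value, ...) on one line, values as JSON. move_arm: Moves the arm, as the interface text tells. Its arguments: {"type":"object","properties":{"plan":{"type":"array"},"grip":{"type":"number"}},"required":["plan"]}

```bash
mkdir -p pics; cat > h.py <<'E'
from bench import ctrl
import numpy as np, cv2, pickle
from scipy.spatial.transform import Rotation as R
def snap(n,f):
    c=ctrl.camera(n); cv2.imwrite(f'pics/{f}.png',c['pixels'][:,:,::-1]); pickle.dump(c,open(f'pics/{f}.pkl','wb')); return c
def cal(f): return pickle.load(open(f'pics/{f}.pkl','rb'))
def rot(a):
    a=np.array(a,float); return a if a.shape==(3,3) else R.from_quat(a,scalar_first=True).as_matrix()
def K(c): return np.array([[c['fx'],0,c['cx']],[0,c['fy'],c['cy']],[0,0,1.]])
def ray(c,uv,z):
    p=cv2.undistortPoints(np.array(uv,float).reshape(-1,1,2),K(c),np.array(c['dist_coeffs'])).reshape(-1,2)
    d=np.c_[p,np.ones(len(p))]@rot(c['attitude']).T; o=np.array(c['origin'])
    return o+d*((z-o[2])/d[:,2])[:,None]
def proj(c,P):
    A=rot(c['attitude']); t=-A.T@np.array(c['origin'])
    return cv2.projectPoints(np.array(P,float).reshape(-1,3),cv2.Rodrigues(A.T)[0],t,K(c),np.array(c['dist_coeffs']))[0].reshape(-1,2)
E
python3 - <<'E'
from h import *
for n in('scene','top'):
    c=snap(n,n+'0'); print(n,c['origin'],c['attitude'],c['fx'])
o=ctrl.get_obs();print(o['time_s'],o['eef_pos'],o['eef_rot'],o['opening'],o['wrist_force'])
E
```

```text
scene [ 1.04870762 -0.80110916  1.11802017] [-0.34739124  0.90684267  0.22070335 -0.09080603] 515.7195234256081
top [0.40262439 0.00774901 1.19941759] [-0.06655533  0.70763483 -0.69969125  0.07249475] 386.982657125092
0.1 [ 0.2242588  -0.52894028  0.23048914] [-7.74499222e-04  9.79986426e-01  1.99062816e-01 -3.66687893e-06] 0.9995497473504986 [-0.54221881 -0.01850259  0.32126846]
```

View pics/top0.png

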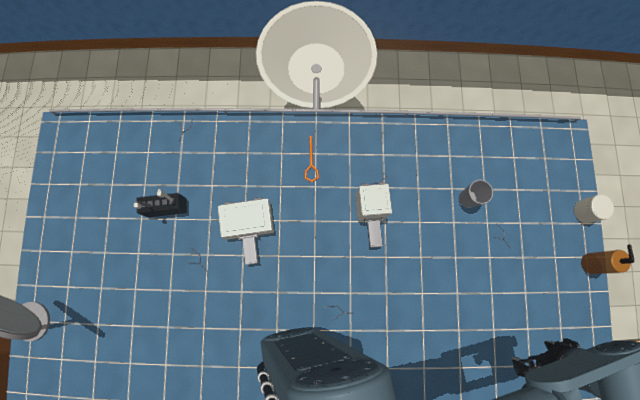

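View pics/scene0.png

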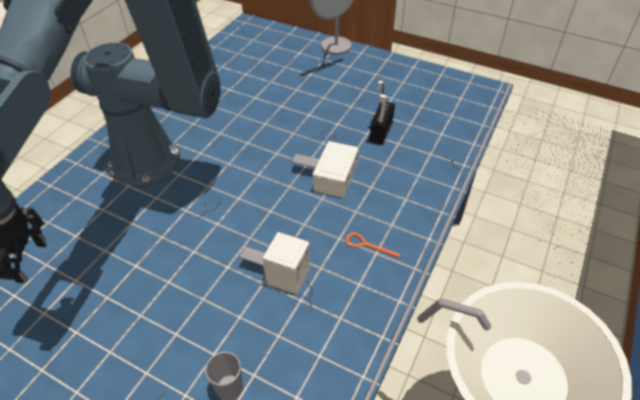

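The top view shows the soap box at about (246,218) with its lever reaching (251,265), and the cotton box at (375,202) with its lever reaching (376,248). The stand is left at (160,205), the tongue cleaner at (311,160) and the tumbler at (476,195). The scene view agrees. I'll enlarge the soap box next.

```bash
python3 - <<'E'
import cv2
a=cv2.imread('pics/top0.png')[190:275,205:290]; b=cv2.imread('pics/scene0.png')[135:205,285:370]
cv2.imwrite('pics/crop0.png',cv2.hconcat([cv2.resize(a,(510,510),interpolation=2)]))
E
```

```text
(no output)
```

View pics/crop0.png

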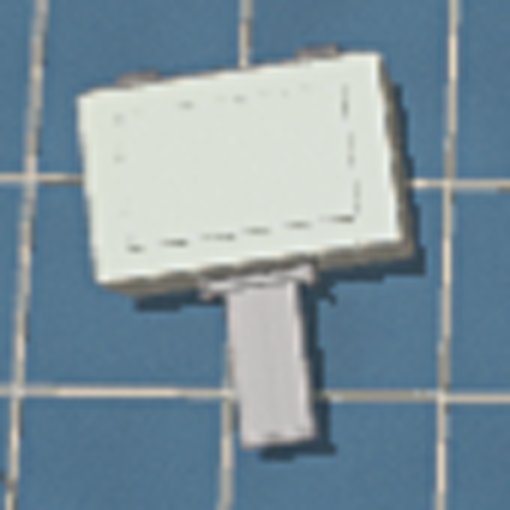

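The crop (6x) shows the lid corners at (80,95), (380,55), (405,243) and (100,282), and the lever end corners at (243,447) and (316,437). I'll fit the box pose to these.

```bash
python3 - <<'E'
from h import *
from scipy.optimize import least_squares
c=cal('top0')
uv=np.array([(80,95),(380,55),(405,243),(100,282),(243,447),(316,437)])/6.+[205,190]-0.42
# model x,y,z
M=np.array([[.0475,.075,.074],[.0475,-.075,.074],[-.0475,-.075,.074],[-.0475,.075,.074],[-.1315,.018,.0465],[-.1315,-.018,.0465]])
W=lambda p:np.c_[M[:,:2]@np.array([[np.cos(p[2]),np.sin(p[2])],[-np.sin(p[2]),np.cos(p[2])]])+p[:2],M[:,2]]
r=least_squares(lambda p:(proj(c,W(p))-uv).ravel(),[.5,.2,0]);p=r.x
print(p,r.fun.round(2)); a=p[2];ax=np.array([np.cos(a),np.sin(a)])
pr=p[:2]-.1155*ax; print('press',pr,'axis',p[:2]-.0535*ax,'tip',p[:2]-.1315*ax)
o=ctrl.get_obs();Q=rot(o['eef_rot']);print(Q.round(3));print('shift',(np.r_[pr,.0465]-o['eef_pos'])/.05, 'tool y ang',np.degrees(np.arctan2(Q[1,1],Q[0,1])),'box',np.degrees(a))
E
```

```text
[0.57626226 0.20704348 0.15000496] [ 0.18  0.11  0.26 -0.02 -0.14  0.16 -0.17  0.59 -0.02 -0.43 -0.11 -0.41]
press [0.46205928 0.1897828 ] axis [0.52336304 0.19904827] tip [0.44623896 0.18739172]
[[ 0.921  0.39  -0.   ]
 [ 0.39  -0.921  0.002]
 [ 0.    -0.002 -1.   ]]
shift [ 4.75600964 14.3744616  -3.67978275] tool y ang -67.03565908418605 box 8.594651185514412
```

Emit:
move_arm(plan=[0.4,1.2,0,0,0,-0.05,0.8,2.4,0,0,0,-0.1,1.2,3.6,0,0,0,-0.15,1.6,4.8,0,0,0,-0.2,2.0,6.0,0,0,0,-0.25,2.4,7.2,0,0,0,-0.25,2.8,8.4,0,0,0,-0.25,3.2,9.6,0,0,0,-0.25,3.6,10.8,0,0,0,-0.25,4.0,12.0,0,0,0,-0.25], grip=0)

```text
time_s: 1.35
eef_pos: [0.4222, 0.0656, 0.2314]
eef_rot: [0.0, 0.997, 0.075, 0.0]
wrist_force: [0.8, -0.8, 0.2]
opening: -0.003
grasp_force: 0.0
```

Emit:
move_arm(plan=[0.4,1.2,0,0,0,0,0.75,2.4,0,0,0,0,0.75,2.4,-0.5,0,0,0,0.75,2.4,-1.0,0,0,0,0.75,2.4,-1.5,0,0,0,0.75,2.4,-2.0,0,0,0,0.75,2.4,-2.4,0,0,0,0.75,2.4,-2.6,0,0,0,0.75,2.4,-2.6,0,0,0])

```text
time_s: 2.48
eef_pos: [0.4589, 0.1834, 0.1007]
eef_rot: [0.0, 0.997, 0.075, -0.001]
wrist_force: [-0.4, 0.6, 0.1]
opening: 0.003
grasp_force: 0.0
```

```bash
python3 - <<'E'
from h import *
c=snap('top','top1');snap('wrist','w1');snap('scene','s1')
o=ctrl.get_obs();print(o['time_s'],o['eef_pos'],rot(o['eef_rot']).round(3),o['opening'],o['wrist_force'])
a=cv2.imread('pics/top1.png')[180:280,190:310];b=cv2.imread('pics/s1.png')[110:210,270:390]
w=cv2.imread('pics/w1.png')
cv2.imwrite('pics/m1.png',np.vstack([np.hstack([cv2.resize(x,(360,300),interpolation=2) for x in(a,b)]),cv2.resize(w,(480,300))[:, :].copy() if 0 else cv2.copyMakeBorder(cv2.resize(w,(480,300)),0,0,0,240,0)]))
E
```

```text
2.625 [0.46017187 0.1835922  0.10215482] [[ 0.989  0.15   0.001]
 [ 0.15  -0.989  0.   ]
 [ 0.001 -0.    -1.   ]] 0.0014593604138281103 [0.69227065 0.6781335  0.70876336]
```

View pics/m1.png

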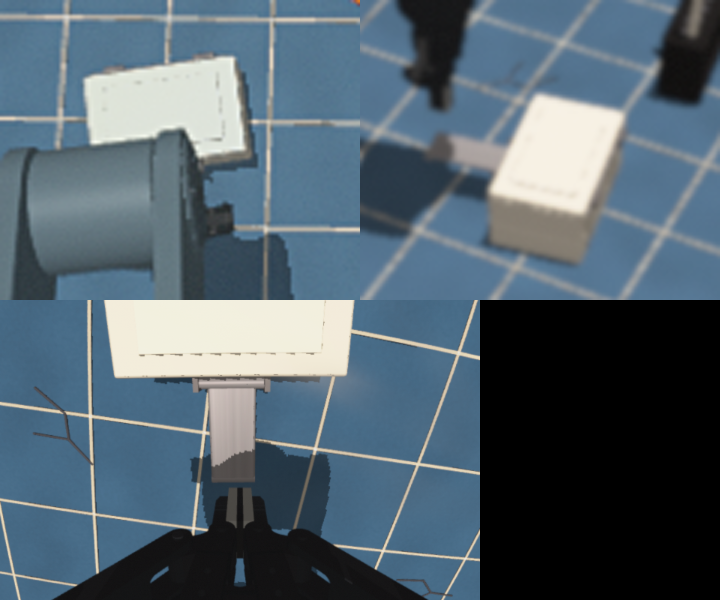

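The wrist view shows the lever tip corners at about (283,243) and (341,241) in full pixels, slightly left of the fingers at x≈319. I'll check this against the fit.

```bash
python3 - <<'E'
from h import *
c=cal('w1');g=lambda u,z:ray(c,u,z).round(4)
print(g([(283,243),(341,241),(312,242)],.0465),g([(140,103),(464,101)],.074))
E
```

```text
[[0.4413 0.203  0.0465]
 [0.4481 0.1673 0.0465]
 [0.4447 0.1851 0.0465]] [[0.5181 0.2787 0.074 ]
 [0.5421 0.1255 0.074 ]]
```

Emit:
move_arm(plan=[0,0.1,-0.2,0,0,0,0,0.1,-0.5,0,0,0,0,0.1,-0.8,0,0,0,0,0.1,-1.0,0,0,0,0,0.1,-1.05,0,0,0,0,0.1,-1.1,0,0,0,0,0.1,-1.14,0,0,0,0,0.1,-1.18,0,0,0,0,0.1,-1.22,0,0,0,0,0.1,-1.22,0,0,0])

```text
time_s: 3.88
eef_pos: [0.4597, 0.1885, 0.0404]
eef_rot: [-0.0, 0.997, 0.075, 0.0]
wrist_force: [-3.0, -0.6, 4.7]
opening: -0.001
grasp_force: 2.0
```

Emit:
move_arm(plan=[0,0,-0.04,0,0,0,0,0,-0.08,0,0,0,0,0,-0.12,0,0,0,0,0,-0.16,0,0,0,0,0,-0.2,0,0,0,0,0,-0.2,0,0,0])

```text
time_s: 4.62
eef_pos: [0.4595, 0.1885, 0.0302]
eef_rot: [-0.0, 0.997, 0.075, -0.0]
wrist_force: [0.8, 0.7, 4.4]
opening: 0.002
grasp_force: 1.7
```

Contact is good at about 4.5 N. I'll press on slowly until the stop.

Emit:
move_arm(plan=[0,0,-0.03,0,0,0,0,0,-0.06,0,0,0,0,0,-0.09,0,0,0,0,0,-0.09,0,0,0])

```text
time_s: 5.12
eef_pos: [0.4591, 0.1885, 0.0255]
eef_rot: [0.0, 0.997, 0.075, -0.0]
wrist_force: [-0.0, -0.2, 3.4]
opening: -0.0
grasp_force: 1.5
```

Emit:
move_arm(plan=[0,0,-0.02,0,0,0,0,0,-0.04,0,0,0,0,0,-0.04,0,0,0])

```text
time_s: 5.5
eef_pos: [0.4593, 0.1885, 0.0236]
eef_rot: [0.0, 0.997, 0.075, -0.0]
wrist_force: [1.0, 0.3, 4.5]
opening: 0.003
grasp_force: 1.5
```

Emit:
move_arm(plan=[0,0,-0.02,0,0,0,0,0,-0.03,0,0,0,0,0,-0.03,0,0,0])

```text
time_s: 5.88
eef_pos: [0.4594, 0.1885, 0.0222]
eef_rot: [0.0, 0.997, 0.075, -0.0]
wrist_force: [1.1, 0.1, 3.6]
opening: -0.001
grasp_force: 1.4
```

Emit:
move_arm(plan=[0,0,-0.02,0,0,0,0,0,-0.03,0,0,0,0,0,-0.03,0,0,0])

```text
time_s: 6.25
eef_pos: [0.4593, 0.1885, 0.0207]
eef_rot: [0.0, 0.997, 0.075, -0.0]
wrist_force: [0.9, -0.1, 3.2]
opening: 0.002
grasp_force: 1.3
```

Emit:
move_arm(plan=[0,0,-0.02,0,0,0,0,0,-0.04,0,0,0,0,0,-0.04,0,0,0])

```text
time_s: 6.62
eef_pos: [0.4595, 0.1885, 0.0188]
eef_rot: [0.0, 0.997, 0.075, -0.0]
wrist_force: [1.0, 0.8, 3.9]
opening: 0.002
grasp_force: 1.7
```

```bash
python3 - <<'E'
from h import *
snap('scene','s2');snap('wrist','w2')
a=cv2.imread('pics/s2.png')[90:210,250:400];w=cv2.imread('pics/w2.png')
cv2.imwrite('pics/m2.png',np.hstack([cv2.resize(a,(375,300),interpolation=2),cv2.resize(w,(420,300))]))
o=ctrl.get_obs();print(o['time_s'],o['eef_pos'],o['wrist_force'])
E
```

```text
6.725 [0.45946062 0.18847415 0.01877887] [-0.29115744  0.55538831  4.08351426]
```

View pics/m2.png

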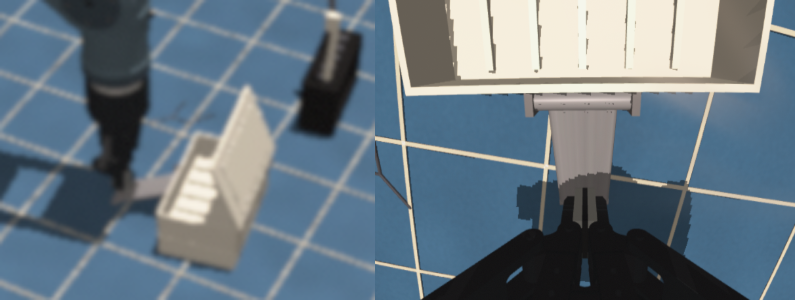

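The lid is up at nearly wide open in the scene view, and the fingers sit centred on the lever in the wrist view. There has been no force rise yet, so I'll press on to the stop.

Emit:
move_arm(plan=[0,0,-0.02,0,0,0,0,0,-0.04,0,0,0,0,0,-0.04,0,0,0])

```text
time_s: 7.1
eef_pos: [0.4599, 0.1886, 0.0178]
eef_rot: [0.0, 0.997, 0.075, 0.0]
wrist_force: [-3.1, -0.6, 15.7]
opening: -0.001
grasp_force: 7.5
```

Emit:
move_arm(plan=[0,0,-0.02,0,0,0,0,0,-0.04,0,0,0,0,0,-0.04,0,0,0])

```text
time_s: 7.48
eef_pos: [0.4603, 0.1887, 0.017]
eef_rot: [0.0, 0.997, 0.076, 0.001]
wrist_force: [-7.8, -1.8, 27.1]
opening: -0.001
grasp_force: 13.6
```

It is against the stop, with the force up to 27 N. I'll hold for about 3 s.

Emit:
move_arm(plan=[0,0,0,0,0,0,0,0,0,0,0,0,0,0,0,0,0,0,0,0,0,0,0,0,0,0,0,0,0,0,0,0,0,0,0,0,0,0,0,0,0,0,0,0,0,0,0,0,0,0,0,0,0,0,0,0,0,0,0,0])

```text
time_s: 8.72
eef_pos: [0.4603, 0.1886, 0.017]
eef_rot: [0.0, 0.997, 0.076, 0.001]
wrist_force: [-7.0, -2.3, 26.5]
opening: 0.001
grasp_force: 13.5
```

Emit:
move_arm(plan=[0,0,0,0,0,0,0,0,0,0,0,0,0,0,0,0,0,0,0,0,0,0,0,0,0,0,0,0,0,0,0,0,0,0,0,0,0,0,0,0,0,0,0,0,0,0,0,0,0,0,0,0,0,0,0,0,0,0,0,0])

```text
time_s: 9.98
eef_pos: [0.4603, 0.1886, 0.017]
eef_rot: [0.0, 0.997, 0.076, 0.001]
wrist_force: [-7.6, -1.9, 25.8]
opening: -0.003
grasp_force: 13.5
```

Emit:
move_arm(plan=[0,0,0,0,0,0,0,0,0.02,0,0,0,0,0,0.04,0,0,0,0,0,0.06,0,0,0,0,0,0.08,0,0,0,0,0,0.1,0,0,0,0,0,0.12,0,0,0,0,0,0.14,0,0,0,0,0,0.16,0,0,0,0,0,0.18,0,0,0])

```text
time_s: 11.22
eef_pos: [0.4587, 0.1884, 0.0234]
eef_rot: [0.0, 0.997, 0.075, -0.001]
wrist_force: [-2.8, -0.3, 1.1]
opening: 0.002
grasp_force: 1.4
```

Emit:
move_arm(plan=[0,0,0.02,0,0,0,0,0,0.04,0,0,0,0,0,0.06,0,0,0,0,0,0.08,0,0,0,0,0,0.1,0,0,0,0,0,0.12,0,0,0,0,0,0.14,0,0,0,0,0,0.16,0,0,0,0,0,0.18,0,0,0,0,0,0.2,0,0,0])

```text
time_s: 12.48
eef_pos: [0.4595, 0.1885, 0.0339]
eef_rot: [-0.0, 0.997, 0.075, 0.0]
wrist_force: [-2.8, -0.9, 2.6]
opening: 0.0
grasp_force: 1.8
```

Emit:
move_arm(plan=[0,0,0.015,0,0,0,0,0,0.03,0,0,0,0,0,0.045,0,0,0,0,0,0.06,0,0,0,0,0,0.075,0,0,0,0,0,0.09,0,0,0,0,0,0.105,0,0,0,0,0,0.12,0,0,0,0,0,0.135,0,0,0,0,0,0.15,0,0,0])

```text
time_s: 13.72
eef_pos: [0.4596, 0.1885, 0.0414]
eef_rot: [-0.0, 0.997, 0.075, 0.0]
wrist_force: [-2.0, -0.7, 2.8]
opening: -0.003
grasp_force: 2.0
```

Emit:
move_arm(plan=[0,0,0.015,0,0,0,0,0,0.03,0,0,0,0,0,0.045,0,0,0,0,0,0.06,0,0,0,0,0,0.075,0,0,0,0,0,0.09,0,0,0,0,0,0.105,0,0,0,0,0,0.12,0,0,0,0,0,0.135,0,0,0,0,0,0.15,0,0,0])

```text
time_s: 14.98
eef_pos: [0.4596, 0.1885, 0.0488]
eef_rot: [-0.0, 0.997, 0.075, 0.0]
wrist_force: [0.2, 1.1, 0.8]
opening: 0.005
grasp_force: 0.0
```

Emit:
move_arm(plan=[0,0,0.05,0,0,0,0,0,0.15,0,0,0,0,0,0.4,0,0,0,0,0,0.8,0,0,0,0,0,1.3,0,0,0,0,0,1.8,0,0,0,0,0,2.3,0,0,0,0,0,2.8,0,0,0,0,0,3.0,0,0,0,0,0,3.0,0,0,0])

```text
time_s: 16.23
eef_pos: [0.4599, 0.1886, 0.1996]
eef_rot: [-0.0, 0.997, 0.075, 0.001]
wrist_force: [0.2, -0.1, -0.2]
opening: 0.001
grasp_force: 0.0
```

```bash
python3 - <<'E'
from h import *
snap('scene','s3');snap('wrist','w3')
a=cv2.imread('pics/s3.png');w=cv2.imread('pics/w3.png')
cv2.imwrite('pics/m3.png',np.hstack([cv2.resize(x,(400,250)) for x in(a,w)]))
o=ctrl.get_obs();print(o['time_s'],o['eef_pos'],o['wrist_force'])
E
```

```text
16.325 [0.45891061 0.18837738 0.19795622] [ 0.1786598  -0.17682144  0.23645332]
```

View pics/m3.png

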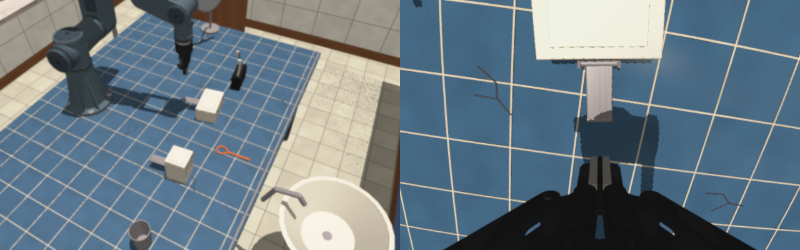

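The lid is shut, the lever is level, the fingers are clear, and everything else is where it was.

```bash
python3 -c "
from bench import ctrl
print(ctrl.hand_in())"
```

```text
the job is handed in; nothing more can be done
None
```

I pressed the soap box lever down to its stop, held the lid wide open for about 3 s, then let it up over about 5 s so the lid shut gently; the arm moved clear, nothing else was touched, and I handed the job in at about 16 s.

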